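Hang the test-tile carrier from its hook with the lowering board

ROBOT

A 6-joint arm with a two-finger parallel gripper is mounted at the origin on the work surface. World frame = base frame: x ahead of the robot, y to its left, z up, the work surface at z = 0. Lengths are in mm, angles in rad, forces in N, time in s.
With the tool pointing down it reaches from about 275 to 750 mm from the base axis. Payload 10.2 kg.
Tool frame: the origin (TCP) lies at the very end of the fingers, on their centre line; the grasp point (between the pads) lies 19 mm behind it; z points along the fingers, y is the direction in which the jaws open and shut (so a half turn about z gives the same grasp; the last joint's range is limited). The gripper opens to 85 mm and grips with 20 to 120 N. Pads are 22 mm wide; open, the fingers measure 114 mm over their backs; the gripper's body (76 mm by 85 mm) begins 54 mm behind the grasp point. The pads swing forward as they close: fully open they stand 13 mm farther back than shut.
Start: joints at [-1.551, 0.313, 1.498, -0, 1.331, -0.223], TCP at [126.208, -509.61, 231.294] pointing down, gripper open.
Joint ranges: [-2.94, 2.94], [-0.97, 2.17], [0.19, 2.56], [-1.23, 4.37], [0.02, 3.11], [-2.88, 2.88]. Speed limits (rad/s): [2.39, 2.39, 3.01, 3.14, 3.14, 3.14].

INTERFACE

Orientations are given as a unit quaternion [w, x, y, z].
In Python, from rig import * gives the robot as it stands. The module is installed in compiled form; this text tells all that it offers.
- The arm moves only by the shell command python3 -m crank 'ROWS' [FORCE]. ROWS is a JSON object of lists of equal length, an entry for each row: "dp": the shift along the world's x, y, z in cm, a list of three; "delta_rot": the turn, a rotation vector about the world's x, y, z in degrees, a list of three; "claw": the closure in counts, from 0 (fully open) to 255 (shut). A call has 1 to 10 rows; each row shifts and turns the commanded pose from where the row before left it; what a row does not reach is not made up. A row lasts 1/10 s, in which the tool goes at most 50 mm and 8.59 degrees, less where a joint would pass 70% of its speed; a pose out of reach is approached as far as the arm can. A call is refused whole if a number of a shift passes 5 or a number of a turn 8.59, either way. A call with a gripper value outside its range is refused whole. The fingers move at their own pace and stop on an object; FORCE is the grip in N (left out, the last holds). Time passes only in rows, so rows that do not move let the fingers close. It gives the time, the measured TCP pose, the force and the opening at its end, in the units of the state.
- sense(): the state, without advancing time (a new reading comes with each control period).
- capture(name): name is "side" or "top" or "wrist"; returns (picture, depth): 420x560x3 uint8, red, green, blue; 420x560 float32, mm along the optical axis (not along the pixel's ray), 0 where there is no reading.
- camera_model(name): a dict with "fx", "fy", "cx", "cy" (pixels), "cam_to_world" (4x4, takes a point from camera to world coordinates); the wrist camera has in their place "T_tool_cam" (4x4, takes a point from camera to tool coordinates, whose origin is the TCP and whose axes are the flange's). Camera axes: x right, y up, looking along -z (the intrinsics and any distortion apply to the point x, -y, -z); pixel columns grow to the right and rows downward; lengths in mm; the calibration is good to about 2 mm. A picture is of the moment at which its call begins: read the wrist's pose just before it. camera_model takes no time and is no camera call.
- finish_job(): hands the job in, once; it reports no verdict.
Trained networks look in the newest picture that a camera, given by its name, has taken for a name from the list of things; names that differ only in an ending like _2 or _b are one class to them, and where a whole thing is asked for, a point or a joint stands for the part that bears it (a point fixed in the world has none). Each returns a list of dicts, best first, with "p" (0 to 1); they miss things now and then, are a little off and sometimes report something else, mostly with a low value. They report only what shows in the picture. A call takes as long as a camera call. They do not tell look-alikes from the thing itself.
- boxes_of(camera, target): "centre" ([column, row] in pixels, amid what is visible of it).
- masks_of(camera, target): "region" (420x560 bool, what is visible of it) and "centre" ([column, row] in pixels, amid what is visible of it).
- pinpoint(camera, target): "centre" ([column, row] in pixels: a listed point, or the origin of a listed thing).
The state is a dict: "time_s": time; "joints": joint angles; "dq": joint speeds; "tau": joint torques, N m; "eef_pos": TCP position; "ee_rot": TCP orientation; "force": force on the tool from outside, world axes, zero at the start; "wrist_torque": the same for the moment, N m; "grip_width": opening from 0.0 (shut) to 1.0 (fully open).
Only numpy, scipy, OpenCV 4.12 (cv2) and the standard library are available. Lean on these libraries where they do the work, as an engineer would, in place of code of your own. Each camera call takes 0.05 s, during which the arm holds its last target.

TASK

Hang the tile carrier by its arched handle on the steel hook without picking it up: slide it along the walnut board until the middle of its handle is over the hook arm, well past the upturned tip, then press the board fully down to its stop so that the carrier is left hanging level, clear of the board. Never lift or tip the carrier, and leave the jar, spoon rest, caliper and clamp where they are.

Things in the scene. Friction and masses are not known exactly. Their poses are not given: they have to be found in the camera images.
- stand: Fixed steel stand. Origin on the table under the middle of the walnut board; x runs along the hook arm from its free tip to the upright post, z up. The post (24 x 30 mm, 300 mm tall) has its near face at x = +158 mm, y = 0. The position and yaw of the whole stand vary.
- hook: Round steel hook arm, 10 mm thick, fixed to the post, pointing along the stand's -x over the board. Origin: centre of its rounded free tip, 244 mm above the table, at x = +30 mm, y = 0 of the stand; axes parallel to the stand's. From the tip the arm drops 10 mm over its first 10 mm of x, then runs level to the post (centreline z = -10 mm): the upturned tip retains a hung handle.
- board (a joint): Travel of the walnut board straight down along the post, in m: 0 = up (start, top 110 mm above the table), 0.045 = down on its stop (top 65 mm above the table). It does not tilt, stays where it is left, and takes about 5 to 12 N of downward push anywhere on its top to move.
- board_top (a point): Centre of the top face of the walnut board: 300 mm (stand x, from -150 to +150) by 260 mm (stand y), 18 mm thick, carried by a steel shelf bracket. Moves with the board.
- carrier: Loose aluminium tray with four white test tiles, 0.25 to 0.5 kg, on the board. Origin: centre of its underside; x along its length, z up. Tray 130 (x) x 100 (y) x 45 mm tall, flat sides; tiles up to 70 mm. A rigid arched handle stands over its middle (see crown). Starts before the hook, mostly off its line to one side, turned up to 0.35 rad from the stand. Hangs 26 mm above the lowered board.
- crown (a point): Middle of the handle's crown, 152 mm straight above the carrier's origin. The handle is 8 mm round bar in the carrier's y-z plane: legs at y = +-46 mm up to z = 80 mm, leaning in to a level crown from y = -22 to +22 mm at z = 152 mm (bar centre). With the board up the crown passes 9 mm above the hook's tip; it meets the arm when the board has gone down 19 mm.
- jar: Closed glass jar, 72 mm across, 100 mm tall, on the table beside the stand; origin under its centre. Leave alone.
- spoon_rest: Round white ceramic spoon rest, 110 mm across, 22 mm tall, on the table; origin under its centre. Leave alone.
- caliper: Plastic caliper lying on the table, 180 mm long; origin under the middle of its beam. Leave alone.
- clamp: Small aluminium clamp, 80 mm long, gripping an upright cobalt blue tile 75 mm square, 93 mm tall in all; origin under its centre. Leave alone.
Not all that is in view belongs to the job. What is shaped like the carrier but orange or turquoise is not meant.

How it is judged:
By the outcome, as a careful person would: the job done as asked, in the order asked, and still so for the second after the job is handed in, with the robot touching nothing.
It also fails if it takes over 58 s, if anything falls off the work surface, if the arm or the gripper's body presses on something with over 40 N, if the wrist force passes 120 N, or if a joint passes its speed limit or range.

## Working session

There is one attempt and no reset: what is moved stays moved. The work goes in short steps, Python scripts to look and compute and a shell command to move; the robot and the scene stay as the last step left them, time stands still between calls to the robot, and variables do not carry over. Pictures are saved under pics/ and viewed, and the job is handed in when it is done.

```bash
mkdir -p pics; cat > h.py <<'E'
from rig import *
import numpy as np, cv2
def save(n,f):
    im,d=capture(n); cv2.imwrite('pics/'+f+'.png',im[:,:,::-1]); np.save('pics/'+f+'.npy',d); return im,d
def unproj(m,u,v,d,T=None):
    T=np.array(m["cam_to_world"]) if T is None else T
    p=np.array([(u-m["cx"])/m["fx"]*d,-(v-m["cy"])/m["fy"]*d,-d,1]); return (T@p)[:3]
E
python3 - <<'E'
from h import *
for n in("side","top"):
    save(n,n+'0'); m=camera_model(n); print(n,{k:np.round(v,3).tolist() for k,v in m.items() if k!='name'})
print(sense())
E
```

```text
side {'fx': 408.394, 'fy': 408.394, 'cx': 278.445, 'cy': 209.081, 'cam_to_world': [[-0.971, 0.134, -0.199, 214.644], [-0.239, -0.482, 0.843, 1165.599], [0.017, 0.866, 0.5, 868.385], [0.0, 0.0, 0.0, 1.0]]}
top {'fx': 381.647, 'fy': 381.647, 'cx': 277.044, 'cy': 211.563, 'cam_to_world': [[-0.015, 0.997, -0.069, 421.968], [-1.0, -0.016, -0.003, 1.361], [-0.004, 0.069, 0.998, 1396.528], [0.0, 0.0, 0.0, 1.0]]}
{'time_s': 0.1, 'joints': array([-1.55139605e+00,  3.13382561e-01,  1.49831218e+00,  1.02646892e-05,
        1.33097345e+00, -2.23395966e-01]), 'dq': array([ 0.00010138, -0.0014932 , -0.00362251,  0.00145085, -0.00086573,
        0.00026206]), 'tau': array([ 2.70466116e-03, -4.12900651e+01, -2.60146576e+01, -2.65128656e-04,
        2.93164790e-03, -1.36476712e-05]), 'eef_pos': array([ 126.20805204, -509.39363094,  230.81659275]), 'ee_rot': array([-5.34466054e-04,  9.92640298e-01,  1.21098926e-01,  5.97150675e-05]), 'force': array([-0.53437313,  0.63449375, -0.26476588]), 'wrist_torque': array([-0.05534234,  0.01016648, -0.04295902]), 'grip_width': 0.9997295319738854}
```

View pics/side0.png

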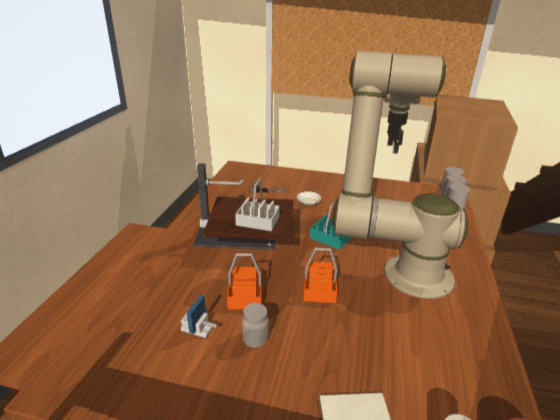

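View pics/top0.png

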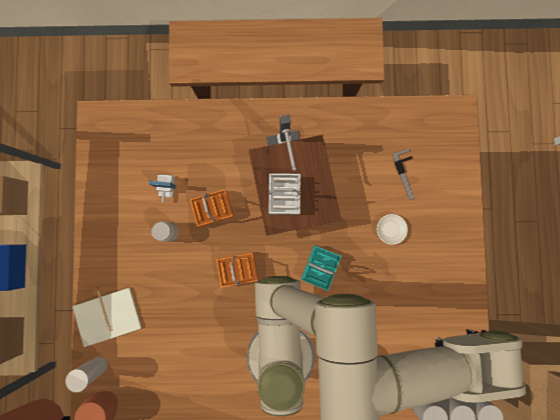

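The side view shows the carrier at about (258,213) on the board, with the post at (203,195). In the top view the carrier is at (285,193), the hook tip is near (293,167) and the post is at (286,128). Next I'll measure these with depth.

```bash
cat >> h.py <<'E'
def cloud(m,d):
    v,u=np.mgrid[0:420,0:560]; T=np.array(m["cam_to_world"])
    P=np.stack([(u-m["cx"])/m["fx"]*d,-(v-m["cy"])/m["fy"]*d,-d],-1)@T[:3,:3].T+T[:3,3]
    P[d==0]=np.nan; return P
E
python3 - <<'E'
from h import *
im=cv2.imread('pics/top0.png'); d=np.load('pics/top0.npy'); m=camera_model('top')
P=cloud(m,d); np.set_printoptions(precision=1,suppress=True)
cv2.imwrite('pics/zt.png',cv2.resize(im[105:245,225:365],None,fx=4,fy=4,interpolation=cv2.INTER_CUBIC))
print('table z',np.nanmedian(P[300:320,180:220,2]))
R=P[100:250,230:360].reshape(-1,3)
def rect(sel,n):
    q=R[sel][:,:2].astype(np.float32); print(n,len(q),cv2.minAreaRect(q), R[sel][:,2].mean())
z=R[:,2]
rect((z>100)&(z<118),'board'); rect((z>150)&(z<190)&(R[:,0]<580),'carrier150-190'); rect((z>245),'handle/hook >245');
for lo,hi in((200,225),(225,250),(250,275),(275,320)):
    s=(z>lo)&(z<hi); print(lo,hi,s.sum()); 
    q=R[s]; q=q[np.argsort(q[:,0])]; print(q[::max(1,len(q)//12)])
for t in('crown','hook','stand','board_top','carrier'):
    r=pinpoint('top',t)[:3]
    for x in r: print(t,x['p'],np.round(x['centre'],1))
E
```

```text
table z 0.0065542222762360325
board 5936 ((614.193603515625, -54.055908203125), (321.18096923828125, 260.2763977050781), 10.926239967346191) 110.09775379942305
carrier150-190 207 ((541.8948974609375, -19.43414306640625), (97.85452270507812, 76.25639343261719), 87.14246368408203) 169.1665069542226
handle/hook >245 212 ((672.5226440429688, -27.87152862548828), (60.48594284057617, 218.4752655029297), 85.79463958740234) 278.2117788389969
200 225 22
[[563.7 -58.  218.1]
 [564.4 -61.4 212. ]
 [565.2 -65.  204.7]
 [565.7  19.7 211.8]
 [566.3  22.9 206.8]
 [566.7 -61.2 218.4]
 [568.  -64.9 207.4]
 [568.4  19.6 214.7]
 [569.1  22.8 210.1]
 [570.1  26.1 201.8]
 [571.   19.5 219.6]
 [571.  -61.7 209.1]
 [573.2  22.9 202.4]
 [757.  -14.6 218.6]
 [757.1 -14.7 206.8]
 [757.5 -11.5 205.6]
 [757.7 -11.5 216.3]
 [761.8 -39.7 222.5]
 [762.2 -40.  210.1]
 [769.8  -8.5 207.9]
 [769.8  -8.5 218.8]
 [772.1  -8.5 221.9]]
225 250 178
[[563.8 -47.7 243.2]
 [571.6  13.1 238.4]
 [645.3 -52.6 235. ]
 [659.7 -43.4 241.3]
 [672.5 -46.8 239.1]
 [685.8 -44.1 235.4]
 [700.  -34.9 242.3]
 [711.8 -35.  244.7]
 [726.3 
[... 222 characters left out ...]
-47.2 258.6]
 [570.3 -14.1 267.8]
 [570.8  -8.1 264.9]
 [572.3   6.8 255.4]
 [756.9 -11.2 251.7]
 [758.3 -20.2 267.3]
 [759.5 -32.4 262.6]
 [770.5  -8.4 258.3]]
275 320 107
[[755.7 -13.9 286.7]
 [757.2 -11.  281.7]
 [759.  -28.6 294.8]
 [760.1 -31.7 291. ]
 [760.9 -16.8 298.9]
 [763.3 -34.4 299.8]
 [766.4 -19.8 300.4]
 [769.1 -11.1 301.7]
 [770.2 -28.8 297.3]
 [771.9 -28.7 301.2]
 [774.8 -14.1 302.4]
 [776.7 -11.3 296.7]
 [778.4 -17.1 300.3]
 [781.3 -28.9 299.9]]
crown 0.84 [233.3 272.5]
crown 0.67 [285.6 187.5]
crown 0.66 [202.1 207.1]
hook 0.47 [291.5 165.1]
stand 0.81 [293.  188.3]
board_top 0.86 [294.1 185.9]
carrier 0.9 [281.5 195.9]
carrier 0.86 [236.3 267. ]
carrier 0.71 [319.  267.4]
```

View pics/zt.png

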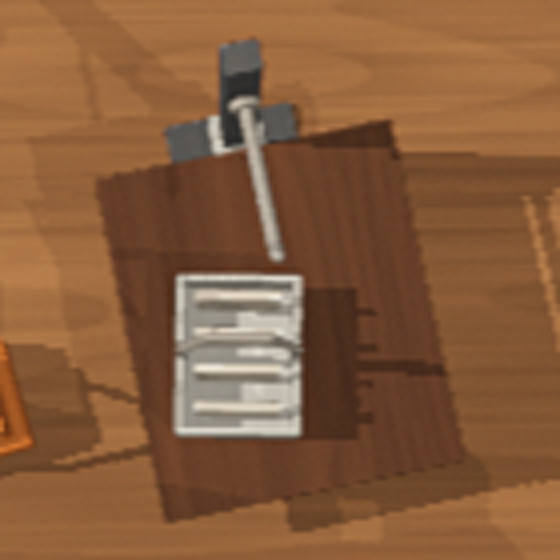

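```bash
python3 - <<'E'
from h import *
d=np.load('pics/top0.npy'); m=camera_model('top'); ds=np.load('pics/side0.npy')
np.set_printoptions(precision=3,suppress=True)
P=cloud(m,d)[100:250,230:360].reshape(-1,3); S=cloud(camera_model('side'),ds)[150:260,180:320].reshape(-1,3)
for n,R in(('top',P),('side',S)):
    z=R[:,2]
    hk=R[(z>228)&(z<252)&(R[:,0]>625)&(R[:,0]<750)&(abs(R[:,1]+35)<60)]
    c=hk[:,:2].mean(0); w=np.linalg.svd(hk[:,:2]-c)[2][0]; w*=np.sign(w[0]); print(n,'hook',len(hk),c,np.degrees(np.arctan2(w[1],w[0])),'ends',hk[:,0].min(),hk[:,0].max(),'axis y at',c[1]+w[1]/w[0]*(640-c[0]))
    b=R[(z>106)&(z<114)]; q=b[:,:2].astype(np.float32); print('board',cv2.minAreaRect(q))
    mk=(z>148)&(z<160)&(abs(R[:,0]-560)<110)&(abs(R[:,1]+20)<90); q=R[mk][:,:2].astype(np.float32); print('rim',len(q),cv2.minAreaRect(q))
    cr=R[(z>256)&(z<272)&(R[:,0]<630)&(R[:,0]>480)]; 
    if len(cr)>2: c=cr[:,:2].mean(0); w=np.linalg.svd(cr[:,:2]-c)[2][0]; print('crown',len(cr),cr.mean(0),cr.min(0),cr.max(0),np.degrees(np.arctan2(w[1],w[0])))
    lg=R[(z>185)&(z<256)&(R[:,0]<630)&(R[:,0]>480)]
    a=lg[lg[:,1]>-19];b=lg[lg[:,1]<-19]; print('legs',a.mean(0),b.mean(0))
E
```

```text
top hook 128 [691.024 -38.648] 11.155728716607632 ends 630.0427014918464 748.9749750357548 axis y at -48.70974695029678
board ((607.9067993164062, -55.02874755859375), (308.4099426269531, 259.73895263671875), 10.94375991821289)
rim 156 ((567.9578247070312, -19.47983169555664), (97.84326934814453, 128.95265197753906), 88.27909088134766)
crown 54 [567.703 -20.552 263.646] [564.102 -47.181 256.599] [571.241   6.851 268.548] -91.28518206159083
legs [568.739  14.712 222.715] [568.705 -58.453 219.651]
side hook 94 [688.254 -34.556] 11.907079778094651 ends 627.8397783926007 749.7524603900724 axis y at -44.731254310402704
board ((586.111083984375, 16.394256591796875), (345.0016174316406, 439.4222412109375), 20.88707733154297)
rim 199 ((569.856689453125, -18.03929901123047), (108.55859375, 132.03768920898438), 89.21624755859375)
crown 23 [569.013 -13.917 259.903] [565.03  -40.695 256.582] [575.426  10.205 263.985] 87.4486306824316
legs [570.169  18.466 219.879] [569.579 -51.412 219.592]
```

```bash
python3 -m crank '{"dp":[[0,0,5],[0,0,5],[3,3.5,0],[3,3.5,0],[3,3.5,0],[3,3.5,0],[3,3.5,0],[3,3.5,0],[3,3.5,0],[3,3.5,0]],"delta_rot":[[0,0,0],[0,0,0],[0,0,8],[0,0,8],[0,0,8],[0,0,8],[0,0,8],[0,0,8],[0,0,8],[0,0,8]],"claw":[0,0,0,0,0,0,0,0,0,0]}' 60
python3 -m crank '{"dp":[[2.5,3,0],[2.5,3,0],[2.5,3,0],[2.5,3,0],[2.5,3,0],[2.5,3,0],[2.5,3,0],[2.5,3,0],[0,0,0],[0,0,0]],"delta_rot":[[0,0,8],[0,0,2.6],[0,0,0],[0,0,0],[0,0,0],[0,0,0],[0,0,0],[0,0,0],[0,0,0],[0,0,0]],"claw":[0,0,0,0,0,0,0,0,0,0]}'
```

```text
time_s: 1.35
eef_pos: [367.1, -227.9, 331.5]
ee_rot: [0.0, 0.776, 0.631, 0.0]
force: [1.1, -0.3, -0.4]
grip_width: 1.001
time_s: 2.35
eef_pos: [566.2, 10.7, 330.8]
ee_rot: [-0.0, 0.716, 0.698, -0.0]
force: [0.3, 0.1, -0.2]
grip_width: 0.997
```

```bash
python3 - <<'E'
from h import *
from scipy.spatial.transform import Rotation as Ro
np.set_printoptions(precision=1,suppress=True)
s=sense(); im,d=save('wrist','w1'); m=camera_model('wrist'); q=s['ee_rot']
T=np.eye(4);T[:3,:3]=Ro.from_quat([q[1],q[2],q[3],q[0]]).as_matrix();T[:3,3]=s['eef_pos']
m=dict(m); m['cam_to_world']=T@np.array(m['T_tool_cam']); print(m['cam_to_world'])
P=cloud(m,d); R=P.reshape(-1,3); z=R[:,2]
cr=R[(z>255)&(z<272)&(abs(R[:,0]-568)<30)&(abs(R[:,1]+20)<45)]
print(len(cr)); 
if len(cr): print(cr.mean(0),cr.min(0),cr.max(0))
lg=R[(z>190)&(z<255)&(abs(R[:,0]-568)<30)&(abs(R[:,1]+20)<80)]
for lo in range(190,255,10):
    l=lg[(lg[:,2]>=lo)&(lg[:,2]<lo+10)]; a=l[l[:,1]>-19];b=l[l[:,1]<-19]; print(lo,len(a),len(b),a.mean(0) if len(a) else '',b.mean(0) if len(b) else '')
E
```

```text
[[  1.    0.    0.  568.1]
 [ -0.    1.    0.3  76.2]
 [ -0.   -0.3   1.  472.7]
 [  0.    0.    0.    1. ]]
695
[568.8 -16.6 263.7] [564.4 -45.3 255.1] [573.3   7.9 266.5]
190 41 0 [570.2  26.8 194.9] 
200 44 0 [570.   23.5 205.2] 
210 50 0 [569.9  20.1 215. ] 
220 54 0 [570.   16.8 224.9] 
230 66 0 [569.8  13.5 235. ] 
240 71 0 [569.3   9.8 245.2] 
250 41 0 [569.4   7.2 252.4]
```

View pics/w1.png

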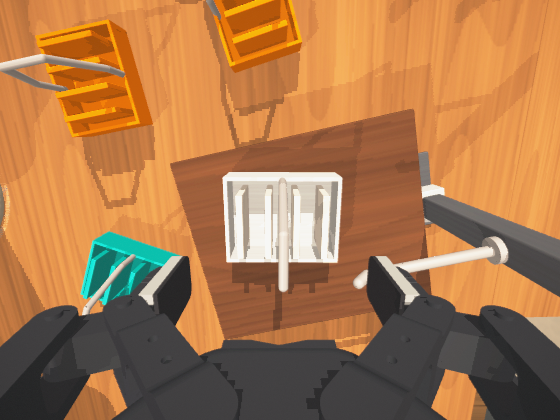

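The wrist view has the carrier centred with its handle at about (284,235). The hook tip is at (360,282), to the right, and the open fingers straddle the handle leg.

```bash
python3 - <<'E'
from h import *
from scipy.spatial.transform import Rotation as Ro
np.set_printoptions(precision=2,suppress=True)
s=sense(); print(s['eef_pos']); q=s['ee_rot']; m=dict(camera_model('wrist')); d=np.load('pics/w1.npy')
T=np.eye(4);T[:3,:3]=Ro.from_quat([q[1],q[2],q[3],q[0]]).as_matrix();T[:3,3]=s['eef_pos']
m['cam_to_world']=T@np.array(m['T_tool_cam']); P=cloud(m,d)
R=P[235:300,350:500].reshape(-1,3); z=R[:,2]
hk=R[(z>225)&(z<255)&(R[:,0]<742)]; c=hk.mean(0)
print(len(hk),hk.min(0),hk.max(0))
for x in range(625,745,12):
    a=hk[(hk[:,0]>=x)&(hk[:,0]<x+12)]; 
    if len(a): print(x+6,len(a),a[:,1].min(),a[:,1].max(),a[:,2].max())
E
python3 -m crank '{"dp":[[0.3,-0.3,-2],[0,0,-2],[0,0,-2],[0,0,-2],[0,0,-2],[0,0,0],[0,0,0]],"delta_rot":[[0,0,0],[0,0,0],[0,0,0],[0,0,0],[0,0,0],[0,0,0],[0,0,0]],"claw":[0,0,0,0,0,0,0]}'
```

```text
[565.93  10.05 331.17]
1182 [628.15 -54.96 230.38] [741.94 -24.71 249.43]
631 133 -54.96468179183998 -45.100266761049994 249.4287471626721
643 58 -53.25128385667017 -43.79443721796608 245.5730167819633
667 32 -41.636447415097564 -38.009960172705036 238.08089650510485
679 154 -46.39720139904624 -35.97279144588005 239.56708260373782
691 165 -45.6645754643105 -33.54270913605498 239.83763193382003
703 165 -42.928424686421295 -31.50011083330027 240.15950939804114
715 173 -39.818443680396186 -29.028305949181387 239.63357145338676
727 169 -37.59222879875102 -26.538199591826256 239.63888662799087
739 133 -36.18428821848639 -24.71064946698175 239.80129198498884
time_s: 3.1
eef_pos: [569.1, 6.6, 232.3]
ee_rot: [0.0, 0.717, 0.697, 0.0]
force: [-0.0, -0.6, 0.4]
grip_width: 0.999
```

```bash
python3 -m crank '{"dp":[[0,0.1,0],[0,0,0],[0,0,0],[0,0,0],[0,0,0],[0,0,0],[0,0,0],[0,0,0]],"delta_rot":[[0,0,0],[0,0,0],[0,0,0],[0,0,0],[0,0,0],[0,0,0],[0,0,0],[0,0,0]],"claw":[255,255,255,255,255,255,255,255]}' 50
python3 - <<'E'
from h import *
save('wrist','w2'); s=sense(); print(s['eef_pos'],s['force'],s['wrist_torque'],s['grip_width'])
E
```

```text
time_s: 3.9
eef_pos: [569.4, 8.5, 231.4]
ee_rot: [0.0, 0.716, 0.698, 0.0]
force: [1.8, 0.4, 0.6]
grip_width: 0.076
[569.40020088   8.4275065  231.40284786] [1.92266885 0.42734475 1.16148241] [ 0.05716653 -0.30757261 -0.01149123] 0.075920875671126
```

View pics/w2.png

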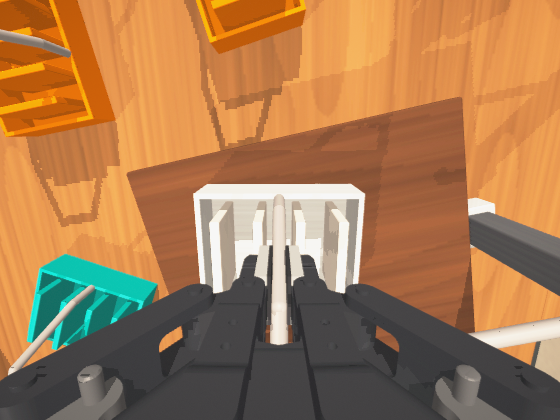

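```bash
python3 -m crank '{"dp":[[0.1,-0.4,0],[0.1,-0.5,0],[0.1,-0.6,0],[0.1,-0.6,0],[0.1,-0.6,0],[0.1,-0.6,0],[0.1,-0.5,0],[0.05,-0.34,0],[0,0,0],[0,0,0]],"delta_rot":[[0,0,1.5],[0,0,1.6],[0,0,1.6],[0,0,1.6],[0,0,1.6],[0,0,1.6],[0,0,1.6],[0,0,1.4],[0,0,0],[0,0,0]],"claw":[255,255,255,255,255,255,255,255,255,255]}'
cat >> h.py <<'E'
def meas(tag):
    np.set_printoptions(precision=1,suppress=True)
    O=np.array([603.6,-55]); a=np.radians(11); B=np.array([[np.cos(a),np.sin(a)],[-np.sin(a),np.cos(a)]])
    s=sense(); print(s['time_s'],s['eef_pos'],s['force'],'tcp stand',B@(s['eef_pos'][:2]-O))
    im,d=save('top',tag); save('side',tag+'s')
    c=im[105:245,225:365]; cv2.imwrite('pics/'+tag+'z.png',cv2.resize(c[:,:,::-1],None,fx=4,fy=4,interpolation=cv2.INTER_CUBIC))
    ss=cv2.imread('pics/'+tag+'s.png')[140:260,180:320]; cv2.imwrite('pics/'+tag+'sz.png',cv2.resize(ss,None,fx=4,fy=4,interpolation=cv2.INTER_CUBIC))
    for n,t in(('top',d),('side',np.load('pics/'+tag+'s.npy'))):
        R=cloud(camera_model(n),t).reshape(-1,3); xy=(R[:,:2]-O)@B.T; z=R[:,2]
        inb=(abs(xy[:,0])<150)&(abs(xy[:,1])<130)
        k=inb&(z>60)&(z<118); h,e=np.histogram(z[k],bins=29,range=(60,118)); print(n,'board z~',np.median(z[k&(abs(z-e[h.argmax()]-1)<4)]))
        for lo,hi in((88,104),(145,160)):
            k=inb&(z>lo)&(z<hi)
            if k.sum()>20: print(n,lo,hi,k.sum(),cv2.minAreaRect(xy[k].astype(np.float32)),z[k].max())
E
python3 -c "
from h import *
meas('a')"
```

```text
time_s: 4.95
eef_pos: [576.4, -33.0, 231.2]
ee_rot: [-0.0, 0.636, 0.771, -0.0]
force: [-2.1, -0.3, 1.0]
grip_width: 0.075
4.95 [576.4 -33.  231.2] [-2.1 -0.3  1. ] tcp stand [-22.5  26.8]
top board z~ 109.38343788645648
top 88 104 48 ((-0.3585357666015625, 0.0044708251953125), (297.93408203125, 256.3689270019531), 0.2943521738052368) 103.9511525464386
top 145 160 41 ((-61.31169128417969, -2.203868865966797), (109.43733215332031, 43.5610466003418), 76.11679077148438) 157.90546812513526
side board z~ 105.64925767220802
side 88 104 456 ((0.685699462890625, 0.682403564453125), (297.56982421875, 258.49505615234375), 0.042533304542303085) 103.99985643334526
side 145 160 211 ((-21.05915069580078, 0.43483734130859375), (107.6139144897461, 130.03465270996094), 89.96757507324219) 159.87657349937524
```

View pics/az.png

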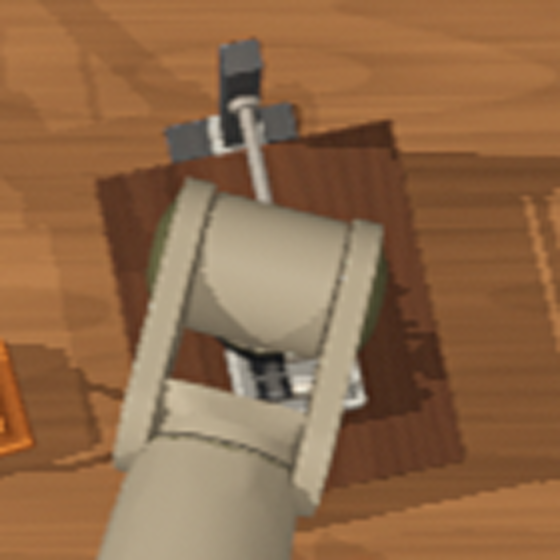

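View pics/asz.png

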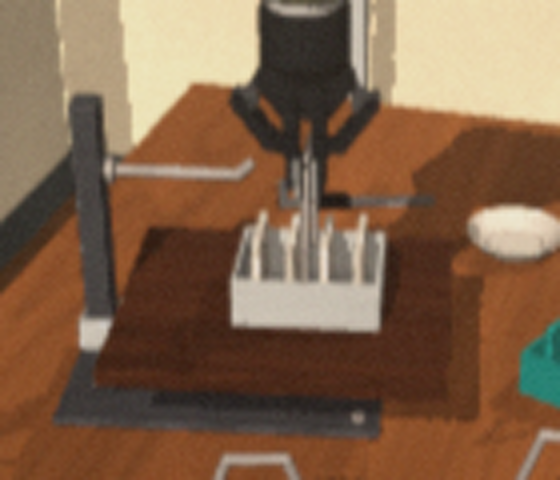

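The side view shows the carrier flat on the board and square to the stand. It is centred at about stand (-21, 0), with the hook tip ahead of it. I'll slide it along the arm in two halves.

```bash
python3 -m crank '{"dp":[[0.5,0.1,0],[0.7,0.135,0],[0.7,0.135,0],[0.7,0.135,0],[0.7,0.135,0],[0.7,0.135,0],[0.5,0.1,0],[0.2,0.04,0],[0,0,0]],"delta_rot":[[0,0,0],[0,0,0],[0,0,0],[0,0,0],[0,0,0],[0,0,0],[0,0,0],[0,0,0],[0,0,0]],"claw":[255,255,255,255,255,255,255,255,255]}'
python3 -c "
from h import *
meas('b')"
```

```text
time_s: 5.95
eef_pos: [623.9, -23.8, 230.8]
ee_rot: [-0.0, 0.636, 0.772, -0.0]
force: [-0.8, -0.3, -3.7]
grip_width: 0.077
5.95 [623.9 -23.8 230.8] [-0.8 -0.3 -3.7] tcp stand [25.9 26.8]
top board z~ 108.95481204348596
top 88 104 90 ((-7.7046356201171875, -7.9381866455078125), (287.90618896484375, 252.10426330566406), 3.5126867294311523) 103.94591281799262
top 145 160 45 ((21.9986572265625, -1.6383934020996094), (99.93540954589844, 122.51265716552734), 89.52286529541016) 159.53535107617927
side board z~ 105.03353391577718
side 88 104 723 ((0.8256988525390625, 0.244140625), (259.4436340332031, 298.1643981933594), 89.9847640991211) 103.99180075059314
side 145 160 215 ((26.69971466064453, 1.3198890686035156), (107.94818115234375, 129.26193237304688), 89.7596206665039) 159.98665875897825
```

View pics/bsz.png

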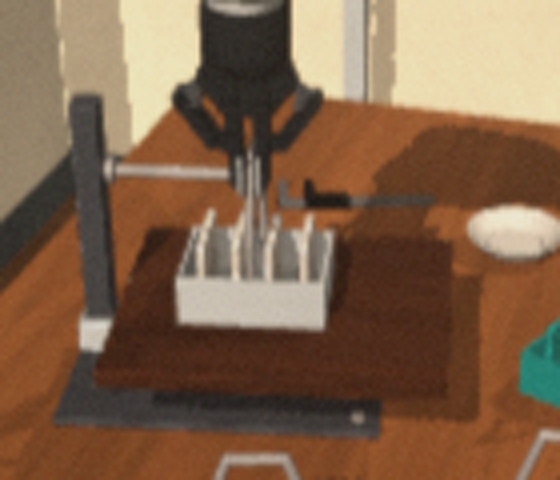

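```bash
python3 -m crank '{"dp":[[0,0,0],[0,0,0]],"delta_rot":[[0,0,0],[0,0,0]],"claw":[255,255]}'; python3 -c "
from h import *
for n in 'ab':
  R=cloud(camera_model('top'),np.load(f'pics/{n}.npy')).reshape(-1,3);S=cloud(camera_model('side'),np.load(f'pics/{n}s.npy')).reshape(-1,3)
  O=np.array([603.6,-55]); a=np.radians(11); B=np.array([[np.cos(a),np.sin(a)],[-np.sin(a),np.cos(a)]])
  for R in(R,S):
    xy=(R[:,:2]-O)@B.T; k=(xy[:,0]<-95)&(xy[:,0]>-140)&(abs(xy[:,1]-85)<35)&(R[:,2]>90)&(R[:,2]<125); print(n,k.sum(),R[k,2].mean())
"
```

```text
time_s: 6.25
eef_pos: [623.6, -23.9, 231.4]
ee_rot: [0.0, 0.636, 0.772, 0.0]
force: [-0.4, -0.3, -5.5]
grip_width: 0.075
a 0 nan
a 146 105.7703924224044
b 0 nan
b 147 104.98116770635143<string>:7: RuntimeWarning: Mean of empty slice.
  ret = ret.dtype.type(ret / rcount)
```

```bash
python3 -m crank '{"dp":[[0,0,-0.06],[0,0,0]],"delta_rot":[[0,0,0],[0,0,0]],"claw":[255,255]}'; python3 -c "
from h import *
O=np.array([603.6,-55]); a=np.radians(11); B=np.array([[np.cos(a),np.sin(a)],[-np.sin(a),np.cos(a)]])
save('side','cs')
for n in ('side0','as','bs','cs'):
    R=cloud(camera_model('side'),np.load(f'pics/{n}.npy')).reshape(-1,3)
    xy=(R[:,:2]-O)@B.T; k=(xy[:,0]<-95)&(xy[:,0]>-140)&(abs(xy[:,1]-85)<35)&(R[:,2]>90)&(R[:,2]<125); print(n,k.sum(),R[k,2].mean())
"
```

```text
time_s: 6.45
eef_pos: [623.7, -23.8, 230.7]
ee_rot: [0.0, 0.636, 0.772, 0.0]
force: [0.1, -0.1, -3.0]
grip_width: 0.076
side0 143 105.93634249450281
as 146 105.7703924224044
bs 147 104.98116770635143
cs 143 105.04270589696308
```

```bash
python3 -m crank '{"dp":[[0,0,-0.05],[0,0,0]],"delta_rot":[[0,0,0],[0,0,0]],"claw":[255,255]}'
```

```text
time_s: 6.7
eef_pos: [623.7, -23.7, 230.6]
ee_rot: [0.0, 0.636, 0.772, 0.0]
force: [-2.4, 1.7, 0.1]
grip_width: 0.073
```

```bash
python3 -m crank '{"dp":[[0.3,0.06,0],[0.4,0.08,0],[0.4,0.08,0],[0.4,0.08,0],[0.4,0.08,0],[0.3,0.05,0],[0.1,0.02,0],[0,0,0]],"delta_rot":[[0,0,0],[0,0,0],[0,0,0],[0,0,0],[0,0,0],[0,0,0],[0,0,0],[0,0,0]],"claw":[255,255,255,255,255,255,255,255]}'
```

```text
time_s: 7.5
eef_pos: [647.0, -19.3, 229.9]
ee_rot: [0.0, 0.636, 0.772, 0.0]
force: [-0.8, 1.0, -1.3]
grip_width: 0.077
```

```bash
python3 -m crank '{"dp":[[0.3,0.06,0],[0.4,0.08,0],[0.4,0.08,0],[0.4,0.08,0],[0.4,0.08,0],[0.3,0.05,0],[0,0,0],[0,0,0]],"delta_rot":[[0,0,0],[0,0,0],[0,0,0],[0,0,0],[0,0,0],[0,0,0],[0,0,0],[0,0,0]],"claw":[255,255,255,255,255,255,255,255]}'
python3 -c "
from h import *
meas('c')
O=np.array([603.6,-55]); a=np.radians(11); B=np.array([[np.cos(a),np.sin(a)],[-np.sin(a),np.cos(a)]])
for n in ('side0','cs'):
    R=cloud(camera_model('side'),np.load(f'pics/{n}.npy')).reshape(-1,3)
    xy=(R[:,:2]-O)@B.T; k=(xy[:,0]<-95)&(xy[:,0]>-140)&(abs(xy[:,1]-85)<35)&(R[:,2]>90)&(R[:,2]<125); print(n,k.sum(),R[k,2].mean())
"
```

```text
time_s: 8.3
eef_pos: [668.8, -15.1, 229.9]
ee_rot: [-0.0, 0.636, 0.772, 0.0]
force: [-1.0, 0.4, -3.6]
grip_width: 0.076
8.3 [668.8 -15.1 229.9] [-1.   0.4 -3.6] tcp stand [71.6 26.8]
top board z~ 108.35365314737533
top 88 104 182 ((-12.323898315429688, -16.546463012695312), (289.79022216796875, 256.925048828125), 6.714080810546875) 103.99825218697674
top 145 160 51 ((66.22503662109375, -1.4156990051269531), (125.5392074584961, 98.31619262695312), 4.186919689178467) 159.087778324777
side board z~ 104.242128401434
side 88 104 1156 ((0.8497161865234375, 0.1799163818359375), (298.1984558105469, 259.623046875), 0.009114268235862255) 103.99920952903358
side 145 160 209 ((72.47496032714844, 2.9684677124023438), (130.5330810546875, 106.02134704589844), 0.4002949595451355) 159.98278044555013
side0 143 105.93634249450281
cs 146 104.14317711072036
```

View pics/csz.png

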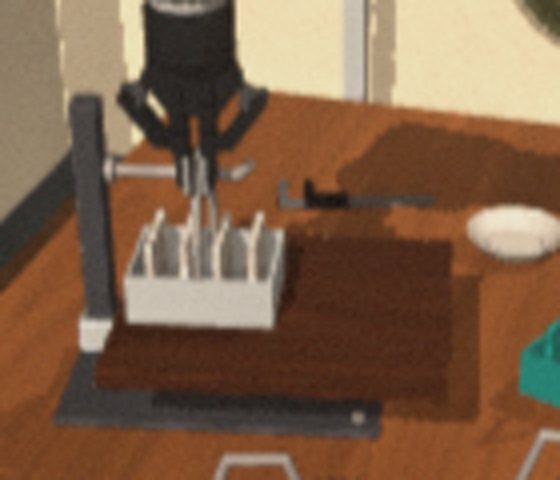

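```bash
python3 -m crank '{"dp":[[0,0,-0.04],[0,0,0]],"delta_rot":[[0,0,0],[0,0,0]],"claw":[255,255]}'
```

```text
time_s: 8.6
eef_pos: [668.6, -15.0, 229.9]
ee_rot: [-0.0, 0.636, 0.772, 0.0]
force: [-0.7, -0.4, -3.6]
grip_width: 0.08
```

```bash
python3 -m crank '{"dp":[[0,0,-0.05],[0,0,0]],"delta_rot":[[0,0,0],[0,0,0]],"claw":[255,255]}'
```

```text
time_s: 8.8
eef_pos: [668.6, -14.9, 229.8]
ee_rot: [0.0, 0.636, 0.772, 0.0]
force: [-1.9, 1.7, 0.5]
grip_width: 0.078
```

```bash
python3 -m crank '{"dp":[[0,0,0],[0,0,0],[0,0,0],[0,0,0],[0,0,0],[0,0,0]],"delta_rot":[[0,0,0],[0,0,0],[0,0,0],[0,0,0],[0,0,0],[0,0,0]],"claw":[0,0,0,0,0,0]}'
python3 -m crank '{"dp":[[0,0,1],[0,0,2],[0,0,3],[0,0,3],[0,0,2],[0,0,1],[0,0,0],[0,0,0]],"delta_rot":[[0,0,0],[0,0,0],[0,0,0],[0,0,0],[0,0,0],[0,0,0],[0,0,0],[0,0,0]],"claw":[0,0,0,0,0,0,0,0]}'
cat >> h.py <<'E'
from scipy.spatial.transform import Rotation as Ro
def wcloud(tag):
    s=sense(); q=s['ee_rot']; im,d=save('wrist',tag); m=dict(camera_model('wrist'))
    T=np.eye(4);T[:3,:3]=Ro.from_quat([q[1],q[2],q[3],q[0]]).as_matrix();T[:3,3]=s['eef_pos']
    m['cam_to_world']=T@np.array(m['T_tool_cam']); return im,cloud(m,d)
E
python3 - <<'E'
from h import *
np.set_printoptions(precision=1,suppress=True)
im,P=wcloud('w3'); R=P.reshape(-1,3); O=np.array([603.6,-55]); a=np.radians(11); B=np.array([[np.cos(a),np.sin(a)],[-np.sin(a),np.cos(a)]])
xy=(R[:,:2]-O)@B.T; z=R[:,2]
k=(abs(xy[:,0]-72)<90)&(abs(xy[:,1])<75)&(z>145)&(z<157); print('rim',cv2.minAreaRect(xy[k].astype(np.float32)))
for lo in range(185,270,10):
    k=(abs(xy[:,0]-72)<15)&(abs(xy[:,1])<60)&(z>lo)&(z<=lo+10)
    for sg in(1,-1):
        j=k&(xy[:,1]*sg>10); print(lo,sg,j.sum(),xy[j].mean(0) if j.sum() else '',z[j].mean() if j.sum() else '')
k=(xy[:,0]>28)&(xy[:,0]<150)&(abs(xy[:,1])<9)&(z>232)&(z<246); print('hook y',xy[k][:,1].min(),xy[k][:,1].max(),xy[k].mean(0))
E
```

```text
time_s: 9.4
eef_pos: [668.7, -15.1, 229.3]
ee_rot: [0.0, 0.636, 0.772, 0.0]
force: [1.1, 0.3, -0.1]
grip_width: 1.001
time_s: 10.2
eef_pos: [668.7, -15.1, 349.1]
ee_rot: [-0.0, 0.636, 0.772, -0.0]
force: [0.1, 0.0, -1.3]
grip_width: 1.003
rim ((83.92403411865234, -1.7752227783203125), (100.68192291259766, 155.84315490722656), 89.68487548828125)
185 1 29 [71.  46.2] 191.20703746969326
185 -1 0  
195 1 38 [71.3 43.4] 199.8937272152395
195 -1 0  
205 1 43 [71.3 40.1] 209.99580266650014
205 -1 0  
215 1 41 [71.3 36.9] 219.8220287946198
215 -1 0  
225 1 47 [71.3 33.7] 229.5751115902241
225 -1 0  
235 1 64 [71.4 29.9] 239.97681417759424
235 -1 0  
245 1 65 [71.4 26.4] 250.14264735558154
245 -1 0  
255 1 195 [71.3 18.3] 261.4350543283562
255 -1 157 [ 71.  -17.7] 262.4352840810643
265 1 1 [71.8 14.5] 265.21532608581697
265 -1 0  
hook y -8.91271097301892 8.970886339827423 [94.3  0. ]
```

View pics/w3.png

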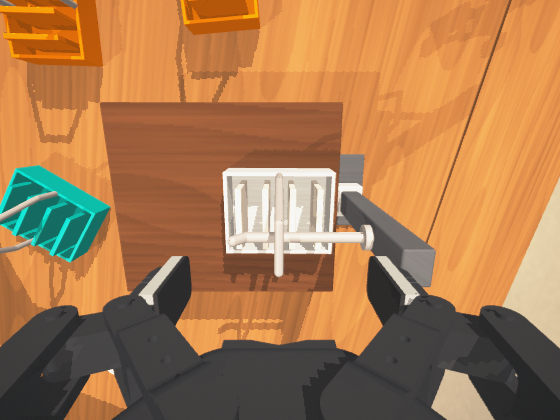

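The wrist view shows the crown crossing the arm at about (280,237), well past the tip at (235,240) and square to it. The crown centre is at about stand (71, 0). Next I'll press the bare part of the board at stand (-95, 0).

```bash
python3 -m crank '{"dp":[[-3,-1.1,0],[-4,-1.5,0],[-4,-1.5,0],[-3,-1.1,0],[-1.8,-0.6,0],[0,0,0],[0,0,-3],[0,0,-4],[0,0,-4],[0,0,-4]],"delta_rot":[[0,0,0],[0,0,0],[0,0,0],[0,0,0],[0,0,0],[0,0,0],[0,0,0],[0,0,0],[0,0,0],[0,0,0]],"claw":[255,255,255,255,255,255,255,255,255,255]}'
python3 -m crank '{"dp":[[0,0,-3],[0,0,-2],[0,0,-1.5],[0,0,0],[0,0,0]],"delta_rot":[[0,0,0],[0,0,0],[0,0,0],[0,0,0],[0,0,0]],"claw":[255,255,255,255,255]}'
```

```text
time_s: 11.25
eef_pos: [510.8, -72.6, 197.2]
ee_rot: [-0.0, 0.636, 0.772, -0.0]
force: [1.8, 0.6, -0.4]
grip_width: -0.002
time_s: 11.75
eef_pos: [511.1, -72.9, 134.4]
ee_rot: [-0.0, 0.636, 0.772, -0.0]
force: [0.1, 0.5, 0.7]
grip_width: -0.002
```

```bash
python3 -m crank '{"dp":[[0,0,-1],[0,0,-1],[0,0,-0.5],[0,0,-0.3],[0,0,-0.3],[0,0,-0.3],[0,0,-0.3],[0,0,-0.3],[0,0,-0.2],[0,0,0]],"delta_rot":[[0,0,0],[0,0,0],[0,0,0],[0,0,0],[0,0,0],[0,0,0],[0,0,0],[0,0,0],[0,0,0],[0,0,0]],"claw":[255,255,255,255,255,255,255,255,255,255]}'
python3 -c "
from h import *
meas('d')"
```

```text
time_s: 12.75
eef_pos: [510.6, -73.0, 92.3]
ee_rot: [-0.0, 0.636, 0.772, -0.0]
force: [0.2, -0.2, -0.6]
grip_width: -0.002
12.75 [510.6 -73.   92.3] [ 0.2 -0.2 -0.6] tcp stand [-94.7   0.1]
top board z~ 92.47414655279931
top 88 104 3551 ((0.14996337890625, -0.423248291015625), (258.80059814453125, 299.5414123535156), 89.89625549316406) 103.70540353825209
top 145 160 86 ((1.6721343994140625, 17.08938980102539), (91.32511901855469, 245.91192626953125), 74.15811157226562) 159.81294803739115
side board z~ 88.18683485338062
side 88 104 1213 ((1.0057830810546875, 1.1910018920898438), (298.2431945800781, 257.0337219238281), 0.11874745786190033) 103.94949977131569
side 145 160 220 ((-3.4138412475585938, -10.489814758300781), (260.49493408203125, 98.70641326904297), 9.839792251586914) 159.98202235998178
```

View pics/dsz.png

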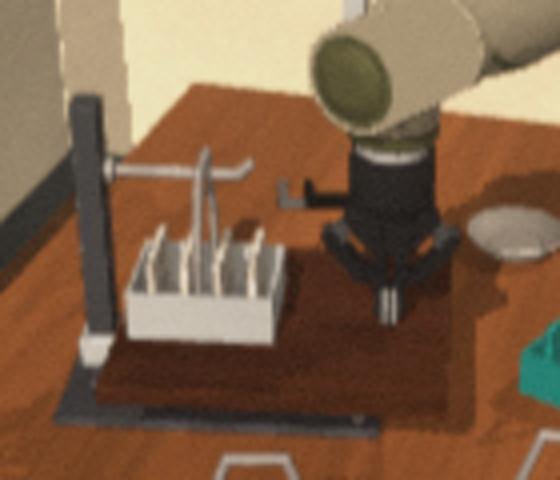

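The board is halfway down with the carrier still square on it, and the handle is about to meet the arm. I'll keep going to the stop.

```bash
python3 -m crank '{"dp":[[0,0,-0.15],[0,0,-0.2],[0,0,-0.2],[0,0,-0.25],[0,0,-0.3],[0,0,-0.3],[0,0,-0.3],[0,0,-0.3],[0,0,-0.3],[0,0,0]],"delta_rot":[[0,0,0],[0,0,0],[0,0,0],[0,0,0],[0,0,0],[0,0,0],[0,0,0],[0,0,0],[0,0,0],[0,0,0]],"claw":[255,255,255,255,255,255,255,255,255,255]}'
python3 -m crank '{"dp":[[0,0,-0.2],[0,0,-0.1],[0,0,-0.1],[0,0,-0.1],[0,0,0],[0,0,0]],"delta_rot":[[0,0,0],[0,0,0],[0,0,0],[0,0,0],[0,0,0],[0,0,0]],"claw":[255,255,255,255,255,255]}'
```

```text
time_s: 13.85
eef_pos: [510.8, -73.1, 69.6]
ee_rot: [0.0, 0.636, 0.772, 0.0]
force: [-1.6, 0.6, 4.3]
grip_width: -0.004
time_s: 14.45
eef_pos: [510.8, -73.1, 65.0]
ee_rot: [0.0, 0.636, 0.772, 0.0]
force: [-3.7, 1.9, 10.0]
grip_width: 0.001
```

```bash
python3 -m crank '{"dp":[[0,0,-0.05],[0,0,-0.05],[0,0,0]],"delta_rot":[[0,0,0],[0,0,0],[0,0,0]],"claw":[255,255,255]}'
```

```text
time_s: 14.75
eef_pos: [510.9, -73.1, 64.9]
ee_rot: [0.0, 0.636, 0.772, 0.0]
force: [-7.2, 2.1, 19.4]
grip_width: 0.003
```

Force went up to 19 N with no travel, so the board is on its stop at z ≈ 65. I'll back off straight up and check.

```bash
python3 -m crank '{"dp":[[0,0,0.1],[0,0,0.5],[0,0,2],[0,0,4],[0,0,5],[0,0,5],[0,0,5],[0,0,5],[-2,-4,0],[-2,-4,0]],"delta_rot":[[0,0,0],[0,0,0],[0,0,0],[0,0,0],[0,0,0],[0,0,0],[0,0,0],[0,0,0],[0,0,0],[0,0,0]],"claw":[255,255,255,255,255,255,255,255,255,255]}'
python3 -m crank '{"dp":[[-2,-4,0],[-2,-4,0],[-2,-4,0],[-2,-4,0],[0,-4,0],[0,0,0],[0,0,0]],"delta_rot":[[0,0,0],[0,0,0],[0,0,0],[0,0,0],[0,0,0],[0,0,0],[0,0,0]],"claw":[255,255,255,255,255,255,255]}'
python3 -c "
from h import *
meas('e')
O=np.array([603.6,-55]); a=np.radians(11); B=np.array([[np.cos(a),np.sin(a)],[-np.sin(a),np.cos(a)]])
for n in('e','es'):
  R=cloud(camera_model('top' if n=='e' else 'side'),np.load(f'pics/{n}.npy')).reshape(-1,3); xy=(R[:,:2]-O)@B.T; z=R[:,2]
  k=(abs(xy[:,0]-71)<68)&(abs(xy[:,1])<54)&(z>130)&(z<139)
  print(n,'rim',cv2.minAreaRect(xy[k].astype(np.float32)),k.sum(), 'plane',np.linalg.lstsq(np.c_[xy[k],np.ones(k.sum())],z[k],rcond=None)[0]*[1000,1000,1])
  k=(abs(xy[:,0]-71)<14)&(abs(xy[:,1])<18)&(z>238)&(z<256);print('crown',k.sum(),xy[k].mean(0),z[k].max())
"
```

```text
time_s: 15.75
eef_pos: [470.6, -153.6, 330.6]
ee_rot: [0.002, 0.635, 0.773, 0.0]
force: [-0.1, -0.6, -1.2]
grip_width: -0.002
time_s: 16.45
eef_pos: [390.5, -353.3, 328.9]
ee_rot: [-0.0, 0.636, 0.771, 0.0]
force: [0.5, -0.2, -0.3]
grip_width: -0.001
16.45 [ 390.5 -353.3  328.9] [ 0.5 -0.2 -0.3] tcp stand [-266.1 -252.2]
top board z~ 64.84298835560242
top 88 104 419 ((68.83802032470703, -0.3916740417480469), (97.93767547607422, 126.6347885131836), 89.790283203125) 103.97570051737421
top 145 160 122 ((71.08451843261719, 5.019260406494141), (98.02239227294922, 81.57238006591797), 0.24980932474136353) 159.96894580247385
side board z~ 61.59802361099469
side 88 104 221 ((72.13300323486328, 4.0500030517578125), (110.7452392578125, 129.2877197265625), 89.9974365234375) 103.87230055756243
side 145 160 141 ((71.88682556152344, 2.6305313110351562), (103.68217468261719, 98.77645111083984), 86.39373779296875) 159.77640288989505
e rim ((70.67674255371094, -1.5929145812988281), (100.03189849853516, 130.82876586914062), 89.37109375) 190 plane [ -2.3  -8.4 134.8]
crown 41 [70.2 -0.6] 252.19029119063157
es rim ((72.28185272216797, -0.012481689453125), (104.76885223388672, 129.8900909423828), 89.16808319091797) 117 plane [  3.1   4.  132.5]
crown 12 [71.9 -2.1] 244.4206302529733
```

View pics/esz.png

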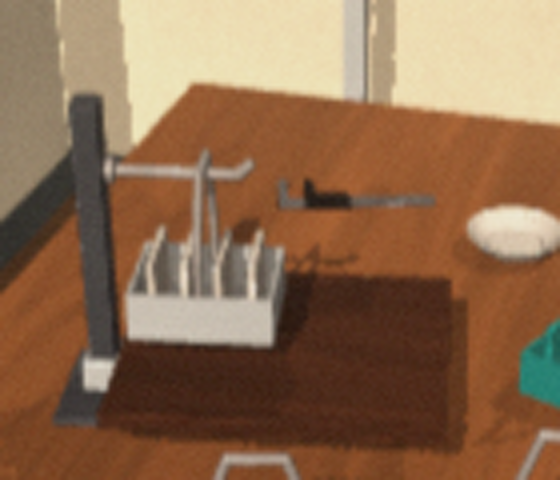

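View pics/ez.png

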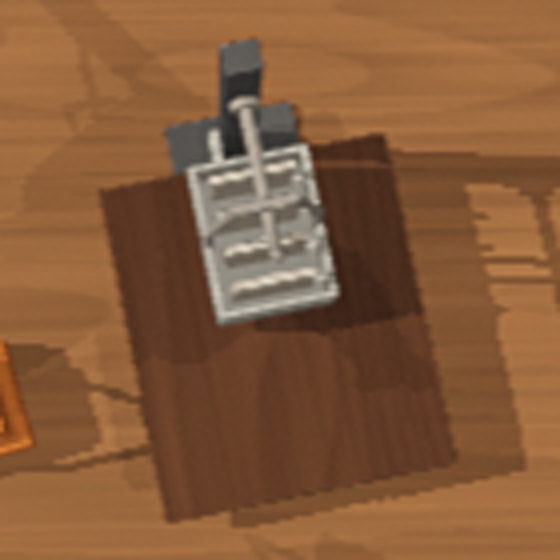

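View pics/e.png

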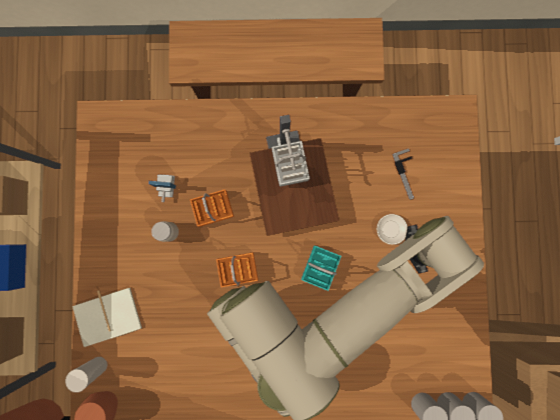

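The carrier hangs level at stand (71, -1) with its rim at z ≈ 135, so its underside is about 25 mm above the lowered board. The jar, spoon rest, caliper and clamp appear where they were.

```bash
python3 -m crank '{"dp":[[0,0,0],[0,0,0],[0,0,0],[0,0,0],[0,0,0]],"delta_rot":[[0,0,0],[0,0,0],[0,0,0],[0,0,0],[0,0,0]],"claw":[255,255,255,255,255]}'; python3 -c "
from h import *
print(finish_job())"
```

```text
time_s: 17.05
eef_pos: [390.8, -352.9, 329.3]
ee_rot: [0.0, 0.636, 0.772, -0.0]
force: [0.5, 0.1, -1.0]
grip_width: 0.007
the job is handed in; nothing more can be done
None
```

The carrier is hanging level on the hook, clear of the fully lowered board, and I handed the job in at about 17 s; no verdict was reported.

**What I did:** I gripped one shoulder of the handle and slid the carrier sideways, turning it square to the stand. I then slid it along the arm until the crown was about 41 mm past the tip, and let go. With closed fingers I pressed a bare part of the board down to its stop; the force rose to 19 N with no further travel.

**Last checks:**
- **Board:** its top reads 64.8 mm from the top camera and was 64.9 mm at the fingertips. The side camera gives 61.6 mm, but that camera also read about 4 mm low at the start.
- **Carrier:** the crown is at about stand x = 71 mm, y = -1 mm. The tray sits about 25 mm above the board, tilted at most about 0.5°. The two cameras disagree on the sign of that tilt, so it is probably measurement noise.
- **Other things:** in the pictures, the jar, spoon rest, caliper and clamp have not moved, and the robot was touching nothing.

**Slips during the slide:**
- **Board sank early:** it crept down nearly 2 mm before I pressed it.
- **Upward pull on the carrier:** for short spells the gripper took about 3 to 5 N of the carrier's weight, which may be all of it. I eased the gripper down both times. I saw no lift or tilt in the pictures, but a lift of under a millimetre can't be ruled out.

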